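Pause the orange 3D printer from its control box

TASK

Pause the orange printer from its orange control box: with the fingertips, lightly press the silver knob straight down until it clicks to open the menu, let it come fully up, press it down again until it clicks to confirm the pause, and take the hand away. Do not turn the knob, press the red stop button or shove the box, and lift nothing. Leave the blue and black boxes and everything else on the bench alone.

Things in the scene. Friction and masses are not known exactly. Their poses are not given: they have to be found in the camera images.
- orange_box: Orange control box, 100 mm deep (own x) by 155 mm wide (own y), level top panel 42 mm above the bench, 0.45 kg, loose on rubber feet. Origin: centre of its underside, z up; own +x points away from the operator, +y to the box's left. Panel: screen at the left; at the right (-y) a silver click knob in the far corner and, 44 mm nearer the operator, a small red stop button.
- orange_knob_top (a point): Centre of the flat top of the orange box's silver knob: an aluminium knob 23 mm in diameter, 16 mm tall, its top 21.5 mm above the panel and 63.5 mm above the bench when up (own x +16, y -51 mm on the box). The point goes down with the knob but does not turn with it.
- orange_press (a joint): How far the orange box's knob is pushed straight down: 0 = fully up, 0.004 m = bottomed on its rigid stop. It clicks at 0.0022 m. The spring takes 2 N to start and 5 N at the bottom, and brings the knob fully up again when let go.
- orange_knob (a joint): How far the orange box's knob is turned about its upright axis, rad; 0 at the start, free to turn either way against slight friction (0.015 N m).
- orange_stop (a joint): How far the orange box's red stop button is pushed in: 0 = out, 0.003 m = fully in; it needs only 1.4 to 3.5 N. Not to be pressed.
- orange_stop_top (a point): Centre of the top of the orange box's red stop button: 12 mm in diameter, top 6 mm above the panel (48 mm above the bench), own x -28, y -51 mm on the box.
- blue_box: The blue printer's control box, a blue case, the same model as the orange one (100 x 155 x 42 mm, 0.45 kg, loose on rubber feet, same knob and red button in the same places). Origin at the centre of its underside. Not to be touched.
- black_box: The black printer's control box, a black case, the same model as the orange one (100 x 155 x 42 mm, 0.45 kg, loose on rubber feet, same knob and red button in the same places). Origin at the centre of its underside. Not to be touched.
- plate: Round glass build plate covered with blue tape, 200 mm in diameter, 6 mm thick, lying loose on the bench; origin at the centre of its underside.
- cross: Finished print, bright yellow-green: a flat cross of two bars 90 x 12 x 10 mm with a 12 mm square post up to 60 mm, standing loose on the blue plate; origin at the centre of its underside.
- spool: Spool of yellow-green filament lying flat, 200 mm in diameter, 67 mm high; origin at the centre of its underside.
- glue_stick: Glue stick standing upright, white with a green cap, 27 mm in diameter, 95 mm tall; origin at the centre of its foot.
- calipers: Digital calipers lying flat, 235 mm long (own x), about 85 mm across the jaws, 12 mm thick; origin under the middle of the beam.
- scraper: Print scraper lying flat, wooden handle and steel blade, 210 mm long (own x), 50 mm wide, 16 mm thick; origin under it near the middle.
There are look-alikes about, which are no part of the job. Several things have the shape of the orange_box; the one meant has the colours described above.

How it is judged:
By the outcome, as a careful person would: the job done as asked, in the order asked, and still so for the second after the job is handed in, with the robot touching nothing.
It also fails if it takes over 34 s, if anything falls off the work surface, if the arm or the gripper's body presses on something with over 40 N, if the wrist force passes 120 N, or if a joint passes its speed limit or range.

ROBOT

A 6-joint arm with a two-finger parallel gripper is mounted at the origin on the work surface. World frame = base frame: x ahead of the robot, y to its left, z up, the work surface at z = 0. Lengths are in m, angles in rad, forces in N, time in s.
With the tool pointing down it reaches from about 0.35 to 0.775 m from the base axis. Payload 5.5 kg.
Tool frame: the origin (TCP) lies midway between the tips of the shut fingers; the grasp point (between the pads) lies 19 mm behind it; z points along the fingers, y is the line along which they close (so a half turn about z gives the same grasp; the last joint's range is limited). The gripper opens to 85 mm and grips with 20 to 120 N. Pads are 22 mm wide; open, the fingers measure 114 mm over their backs; the gripper's body (76 mm by 85 mm) begins 54 mm behind the grasp point. The pads swing forward as they close: fully open they stand 13 mm farther back than shut.
Start: joints at [-1.323, 0.313, 0.046, 1.304, 0, 1.431], TCP at [0.217, -0.532, 0.206] pointing down, gripper open.
Joint ranges: [-2.76, 2.76], [-0.86, 1.69], [-1.03, 1.26], [-2.2, 2.34], [-1.47, 1.5], [-3.14, 3.14]. Speed limits (rad/s): [2.57, 2.57, 3.14, 3.14, 3.14, 3.14].

INTERFACE

Orientations are given as a unit quaternion [w, x, y, z].
In Python, from workcell import get_state, read_camera, camera_info, hand_in, recognise gives the robot as it stands.
- The arm moves only by the tool arm_command, never from a script. Its argument "moves" is one flat list of numbers, 7 for each row, row after row: the opening, from -1 (shut) to 1 (fully open), then the shift along the tool's x, y, z in mm, then the turn, a rotation vector about the tool's x, y, z in rad. A call has 1 to 8 rows; each row shifts and turns the commanded pose from where the row before left it, along the tool's axes as they then stand; what a row does not reach is not made up. A row lasts 1/8 s, in which the tool goes at most 62.5 mm and 10.7 degrees, less where a joint would pass 70% of its speed; a pose out of reach is approached as far as the arm can. A call with a gripper value outside its range is refused whole. The fingers move at their own pace and stop on an object; "newtons" is the grip in N (left out, the last holds). Time passes only in rows, so rows that do not move let the fingers close. It gives the time, the measured TCP pose, the force, the opening and the grip force at its end, in the units of the state.
- get_state(): the state, without advancing time (a new reading comes with each control period).
- read_camera(name): name is "scene" or "top" or "wrist"; returns (picture, depth): 480x640x3 uint8, blue, green, red; 480x640 float32, m along the optical axis (not along the pixel's ray), 0 where there is no reading.
- camera_info(name): a dict with "fovy" (degrees; the focal length in pixels is half the picture's height over the tangent of half this angle, whatever the lens; pixels are square), "cx", "cy" (the principal point, pixels), "eye" and "orientation" of the camera in the world; the wrist camera has in their place "tool_from_camera" (4x4, takes a point from camera to tool coordinates, whose origin is the TCP and whose axes are the flange's). Camera axes: x right, y down, z forward; pixel columns grow to the right and rows downward; lengths in m; the calibration is good to about 2 mm. A picture is of the moment at which its call begins: read the wrist's pose just before it. camera_info takes no time and is no camera call.
- hand_in(): hands the job in; it is judged then, once.
Trained networks look in the newest picture that a camera, given by its name, has taken for a name from the list of things; names that differ only in an ending like _2 or _b are one class to them, and where a whole thing is asked for, a point or a joint stands for the part that bears it (a point fixed in the world has none). Each returns a list of dicts, best first, with "confidence" (0 to 1); they miss things now and then, are a little off and sometimes report something else, mostly with a low value. They report only what shows in the picture. A call takes as long as a camera call. They do not tell look-alikes from the thing itself.
- recognise(camera, label): "point" ([column, row] in pixels, amid what is visible of it).
The state is a dict: "clock": time; "joint_pos": joint angles; "qvel": joint speeds; "tau": joint torques, N m; "tcp_pos": TCP position; "orientation": TCP orientation; "wrist_force": force on the tool from outside, world axes, zero at the start; "ft_torque": the same for the moment, N m; "finger_gap": finger opening in m; "grip_force": force on a finger pad.
Only numpy, scipy, OpenCV 4.12 (cv2) and the standard library are available. Lean on these libraries where they do the work, as an engineer would, in place of code of your own. Each camera call takes 0.05 s, during which the arm holds its last target. There are 200 camera calls.

## Working session

There is one attempt and no reset: what is moved stays moved. The work goes in short steps, Python scripts to look and compute and a tool call to move; the robot and the scene stay as the last step left them, time stands still between calls to the robot, and variables do not carry over. Pictures are saved under pics/ and viewed, at most 10 in all, crops included, and the job is handed in when it is done.

Besides the shell and the picture viewer there is one more tool, called after "Call:" as name(argument=value, ...) on one line, values as JSON. arm_command: Moves the arm, as the interface text tells. Its arguments: {"type":"object","properties":{"moves":{"type":"array"},"newtons":{"type":"number"}},"required":["moves"]}

```bash
mkdir -p pics; cat > h.py <<'E'
import numpy as np, cv2
from scipy.spatial.transform import Rotation as R
from workcell import *
def q2R(q): return R.from_quat([q[1],q[2],q[3],q[0]]).as_matrix()
def cam(name, st=None):
    c=camera_info(name)
    if name=="wrist":
        T=np.array(c["tool_from_camera"]); Rt=q2R(st["orientation"])
        return c, Rt@T[:3,:3], Rt@T[:3,3]+np.array(st["tcp_pos"])
    o=np.array(c["orientation"]); 
    return c, (q2R(o) if o.size==4 else o.reshape(3,3)), np.array(c["eye"])
def f(c): return 240/np.tan(np.radians(c["fovy"])/2)
def deproj(C,u,v,d):
    c,Rm,e=C; return Rm@(np.array([(u-c["cx"])/f(c),(v-c["cy"])/f(c),1])*d)+e
def onplane(C,u,v,z):
    c,Rm,e=C; r=Rm@np.array([(u-c["cx"])/f(c),(v-c["cy"])/f(c),1]); return e+r*(z-e[2])/r[2]
def proj(C,p):
    c,Rm,e=C; q=Rm.T@(np.array(p)-e); return q[:2]/q[2]*f(c)+[c["cx"],c["cy"]]
E
python3 - <<'E'
from h import *
s=get_state(); print(s)
for n in ("top","scene"):
    im,d=read_camera(n); cv2.imwrite(f"pics/{n}0.png",im); np.savez(f"{n}0.npz",im=im,d=d)
    print(camera_info(n))
    C=cam(n)
    for l in ("orange_box","orange_knob_top","orange_stop_top"):
        for r in recognise(n,l)[:5]:
            u,v=r["point"]; dd=d[int(v),int(u)]; print(n,l,np.round([u,v]),round(r["confidence"],2),deproj(C,u,v,dd).round(3),im[int(v),int(u)])
E
```

```text
{'clock': 0.0, 'joint_pos': array([-1.32259990e+00,  3.14011368e-01,  4.49671629e-02,  1.30357608e+00,
       -1.64439554e-05,  1.43117800e+00]), 'qvel': array([ 0.00085568,  0.00113394, -0.00021602,  0.00034125,  0.00026099,
        0.00141756]), 'tau': array([ 5.68729627e-05, -4.80628502e+01,  2.98534298e+01,  1.93711667e-02,
       -1.79049894e-04, -5.11344098e-06]), 'tcp_pos': array([ 0.21728478, -0.53176745,  0.20499783]), 'orientation': array([-9.10191196e-04,  9.81258389e-01,  1.92694428e-01, -5.76961239e-05]), 'wrist_force': array([ 1.16901485,  0.14926368, -0.0976843 ]), 'ft_torque': array([-0.02226355, -0.00701741,  0.05317795]), 'grip_force': 0.0, 'finger_gap': 0.08501866727320648}
{'fovy': 56.45535617306155, 'cx': 326.77485800671417, 'cy': 241.69917102258407, 'eye': array([0.4231188 , 0.04598866, 1.01640428]), 'orientation': array([ 0.03656453, -0.69946784,  0.71299614, -0.0323153 ])}
top orange_box [468. 359.] 0.82 [ 0.262 -0.245  0.042] [204  97  65]
top orange_box [347. 242.] 0.78 [0.516 0.006 0.043] [214 104  81]
top orange_box [458. 267.] 0.37 [ 0.457 -0.234  0.044] [ 90 138  82]
top orange_knob_top [262. 317.] 0.64 [0.359 0.191 0.06 ] [165 166 167]
top orange_knob_top [370. 238.] 0.55 [ 0.521 -0.042  0.063] [218 217 220]
top orange_knob_top [478. 338.] 0.39 [ 0.307 -0.264  0.06 ] [211 211 213]
top orange_stop_top [154. 305.] 0.26 [0.386 0.443 0.005] [157 155 161]
{'fovy': 57.53169856769758, 'cx': 327.7610680308735, 'cy': 245.52901569339508, 'eye': array([ 1.26739177, -0.05796353,  0.56254887]), 'orientation': array([-0.35868349,  0.6731271 ,  0.56785267, -0.30949863])}
scene orange_box [347. 212.] 0.92 [0.349 0.136 0.042] [59 29 24]
scene orange_box [188. 215.] 0.78 [ 0.292 -0.246  0.04 ] [203 212 216]
scene orange_knob_top [179. 214.] 0.62 [ 0.32  -0.26   0.061] [131 128 128]
scene orange_knob_top [279. 253.] 0.49 [ 0.526 -0.041  0.061] [162 157 157]
```

View pics/top0.png

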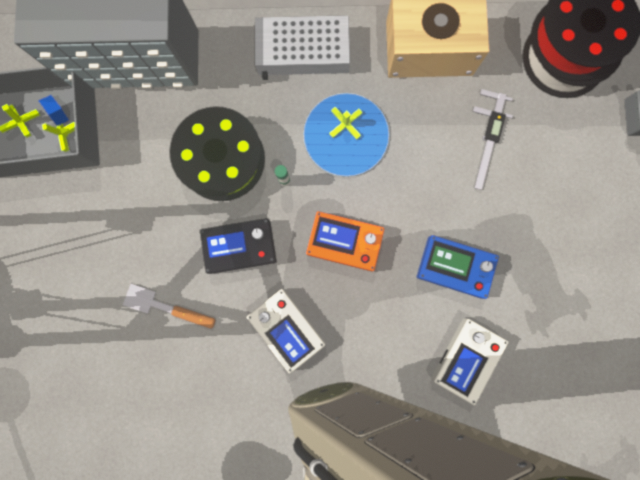

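View pics/scene0.png

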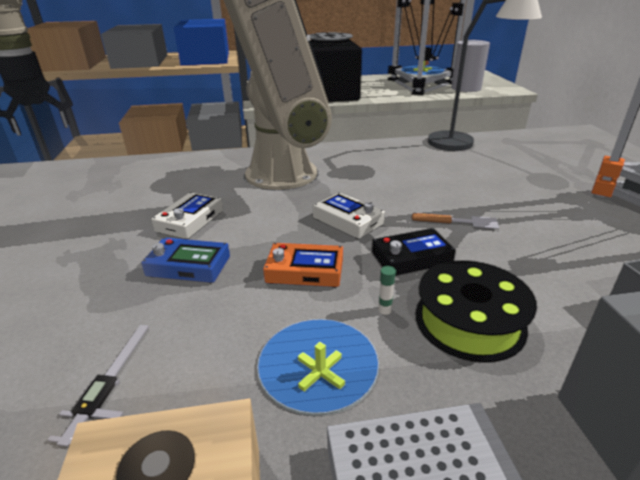

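The pictures show five control boxes of the same shape. In top-view pixels:
- black (237,245)
- orange (345,241)
- blue (458,266)
- white (286,330)
- white (472,360)

Only the one at (345,241) has an orange case. Its knob is at (370,238) and its red button at (365,259). I'll confirm this in an enlarged crop and measure it.

```bash
python3 - <<'E'
from h import *
for n in ("top","scene"):
    z=np.load(n+"0.npz"); im,d=z["im"],z["d"]; C=cam(n)
    hsv=cv2.cvtColor(im,cv2.COLOR_BGR2HSV)
    k0=proj(C,[.521,-.042,.0635])
    m=np.zeros((480,640),bool); v,u=np.mgrid[:480,:640]
    near=np.hypot(u-k0[0],v-k0[1])<14
    P=np.array([deproj(C,a,b,d[b,a]) for b,a in zip(v[near],u[near])])
    sel=(P[:,2]>.056)&(P[:,2]<.07)
    print(n,k0,"knob depth pts",sel.sum(),P[sel].mean(0).round(4),P[sel].min(0).round(4),P[sel].max(0).round(4), "median z",np.median(P[sel][:,2]))
    uu=u[near][sel].mean(); vv=v[near][sel].mean(); print(" px",uu,vv,"onplane",onplane(C,uu,vv,.0625).round(4))
    # red button
    box=np.hypot(u-k0[0],v-k0[1])<45
    red=box&((hsv[...,0]<4)|(hsv[...,0]>172))&(hsv[...,1]>150)
    nn,lab,st,ce=cv2.connectedComponentsWithStats(red.astype(np.uint8))
    for i in range(1,nn):
        if st[i,4]>8: print(" red",st[i,4],ce[i].round(1),onplane(C,*ce[i],.048).round(4))
    org=(np.hypot(u-k0[0],v-k0[1])<110)&(hsv[...,0]>=4)&(hsv[...,0]<16)&(hsv[...,1]>170)
    org=cv2.morphologyEx(org.astype(np.uint8),cv2.MORPH_CLOSE,np.ones((25,25)))
    cs,_=cv2.findContours(org,cv2.RETR_EXTERNAL,cv2.CHAIN_APPROX_NONE)
    c=max(cs,key=cv2.contourArea); print(" orange rect",cv2.minAreaRect(c), onplane(C,*cv2.minAreaRect(c)[0],.042).round(4))
    if n=="top":
        cr=cv2.resize(im[195:285,290:400],None,fx=6,fy=6,interpolation=cv2.INTER_CUBIC); cv2.imwrite("pics/crop0.png",cr)
        # top panel via depth
        nb=np.hypot(u-345,v-241)<50
        P=np.array([[*deproj(C,a,b,d[b,a])] for b,a in zip(v[nb],u[nb])]); s=(P[:,2]>.03)
        r=cv2.minAreaRect(P[s][:,:2].astype(np.float32)*1000); print(" depth rect mm",r)
E
```

```text
top [370.07802528 238.68622585] knob depth pts 84 [ 0.5231 -0.0418  0.0623] [ 0.5138 -0.053   0.0585] [ 0.5334 -0.0312  0.0659] median z 0.06227771547510502
 px 369.9047619047619 237.77380952380952 onplane [ 0.5231 -0.0418  0.0625]
 red 23 [364.8 258.1] [ 0.4806 -0.0308  0.048 ]
 orange rect ((345.058837890625, 240.7647247314453), (68.88011932373047, 44.141483306884766), 14.03624439239502) [0.5197 0.0109 0.042 ]
 depth rect mm ((495.4954833984375, 18.450210571289062), (155.25006103515625, 154.08279418945312), 74.97539520263672)
scene [277.95175257 250.40685012] knob depth pts 89 [ 0.5258 -0.0434  0.0618] [ 0.5111 -0.0547  0.0561] [ 0.5357 -0.0318  0.0656] median z 0.06306835053027215
 px 277.4831460674157 252.47191011235955 onplane [ 0.5268 -0.0434  0.0625]
 red 14 [282.8 246.2] [ 0.4836 -0.0302  0.048 ]
 orange rect ((302.5192565917969, 264.09619140625), (76.57989501953125, 39.33638381958008), 2.726310968399048) [0.5475 0.0045 0.042 ]
```

View pics/crop0.png

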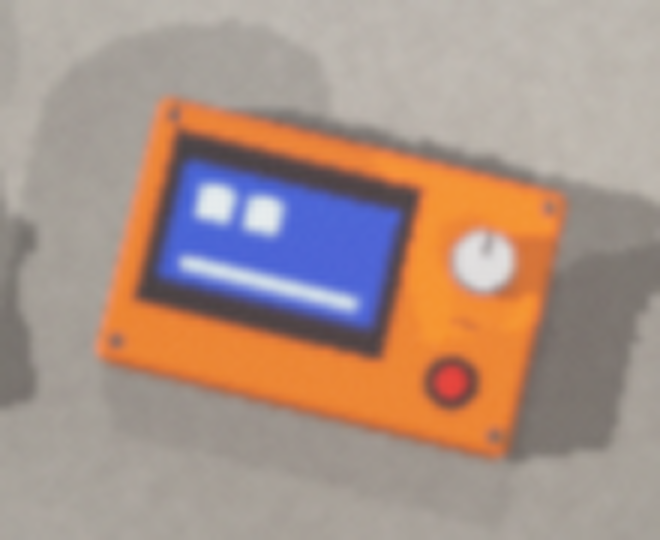

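The crop confirms it: an orange case with a blue screen at left, the silver knob at the far right, and the red button nearer the operator. Both cameras agree on the knob top at about (0.5235, -0.042, 0.0635), within 2 to 3 mm. The knob-to-button distance of 44 mm also fits. I'll move above the knob with the fingers shut.

Call:
arm_command(moves=[-1,45,-32.4,0,0,0,0,-1,45,-32.4,0,0,0,0,-1,45,-32.4,0,0,0,0,-1,45,-32.4,0,0,0,0,-1,45,-32.4,0,0,0,0,-1,45,-32.4,0,0,0,0,-1,45,-32.4,0,0,0,0,-1,45,-32.4,0,0,0,0], newtons=20)

```text
clock: 1.4
tcp_pos: [0.4535, -0.1547, 0.2062]
orientation: [0.0, 0.981, 0.193, 0.0]
wrist_force: [0.1, -0.5, 0.6]
finger_gap: 0.0001
grip_force: 0.0
```

Call:
arm_command(moves=[-1,40,-30,0,0,0,0,-1,30,-28,30,0,0,0,-1,0,0,30,0,0,0,-1,0,0,0,0,0,0,-1,0,0,0,0,0,0])

```text
clock: 2.02
tcp_pos: [0.4959, -0.0766, 0.1469]
orientation: [0.0, 0.981, 0.192, 0.0]
wrist_force: [0.1, 0.3, 0.6]
finger_gap: -0.0002
grip_force: 0.0
```

```bash
python3 - <<'E'
from h import *
s=get_state(); im,d=read_camera("wrist"); C=cam("wrist",s); cv2.imwrite("pics/wrist1.png",im); np.savez("wrist1.npz",im=im,d=d)
print(s["clock"],s["tcp_pos"],s["orientation"],s["wrist_force"],s["finger_gap"])
Rt=q2R(s["orientation"]); print("tool axes\n",Rt.round(4))
k=np.array([.5235,-.042,.0635]); print("proj",proj(C,k),proj(C,[.481,-.0305,.048]),"to knob tool mm",(Rt.T@(k-s["tcp_pos"])*1000).round(1))
for l in ("orange_knob_top","orange_stop_top"):
    for r in recognise("wrist",l)[:3]:
        u,v=r["point"]; print(l,r,onplane(C,u,v,.0635 if "knob" in l else .048).round(4),deproj(C,u,v,d[int(v),int(u)]).round(4))
E
```

```text
2.025 [ 0.49593284 -0.07657348  0.14689304] [3.15615499e-04 9.81315845e-01 1.92403070e-01 4.15007413e-04] [0.0751143  0.30494134 0.62617537] -0.00016340155887008625
tool axes
 [[ 9.260e-01  3.776e-01  9.000e-04]
 [ 3.776e-01 -9.260e-01 -5.000e-04]
 [ 7.000e-04  8.000e-04 -1.000e+00]]
proj [294.39782487 184.54610656] [262.07097613 227.06101136] to knob tool mm [ 38.5 -21.7  83.4]
orange_knob_top {'point': [293.9, 182.6], 'confidence': 0.93} [ 0.5246 -0.0412  0.0635] [ 0.5247 -0.0412  0.064 ]
orange_stop_top {'point': [258.7, 225.3], 'confidence': 0.79} [ 0.4814 -0.0277  0.048 ] [ 0.4816 -0.0277  0.0488]
orange_stop_top {'point': [2.3, 251.5], 'confidence': 0.55} [0.3863 0.1497 0.048 ] [0.3863 0.1497 0.048 ]
orange_stop_top {'point': [292.3, 185.2], 'confidence': 0.27} [ 0.5195 -0.0406  0.048 ] [ 0.5226 -0.0408  0.0638]
```

View pics/wrist1.png

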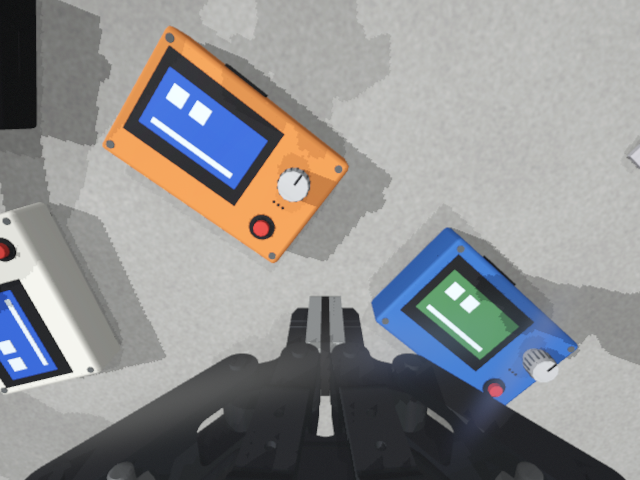

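The wrist view shows the orange box with its knob at (293,184) and red button at (262,228). The shut fingers are at (325,310), and blue is a separate box at right. The knob is refined to (0.524, -0.0415). I'll centre over it and descend to about 9 mm above.

Call:
arm_command(moves=[-1,20,-11,0,0,0,0,-1,19,-10.5,10,0,0,0,-1,0,0,30,0,0,0,-1,0,0,25,0,0,0,-1,0,0,9,0,0,0,-1,0,0,0,0,0,0,-1,0,0,0,0,0,0])

```text
clock: 3.05
tcp_pos: [0.5245, -0.0419, 0.0732]
orientation: [0.0, 0.981, 0.192, 0.001]
wrist_force: [-0.7, -0.1, -0.2]
finger_gap: -0.0
grip_force: 0.0
```

```bash
python3 - <<'E'
from h import *
s=get_state(); print(s["clock"],s["tcp_pos"],s["wrist_force"])
im,d=read_camera("scene"); C=cam("scene")
print(proj(C,s["tcp_pos"]),proj(C,[.524,-.0415,.0635]))
cv2.imwrite("pics/scene2.png",cv2.resize(im[190:300,210:350],None,fx=5,fy=5,interpolation=cv2.INTER_CUBIC))
E
```

```text
3.05 [ 0.5244963  -0.0418966   0.07315925] [-0.71125845 -0.11498351 -0.19231324]
[277.77894873 247.39917217] [278.30040695 251.19559801]
```

View pics/scene2.png

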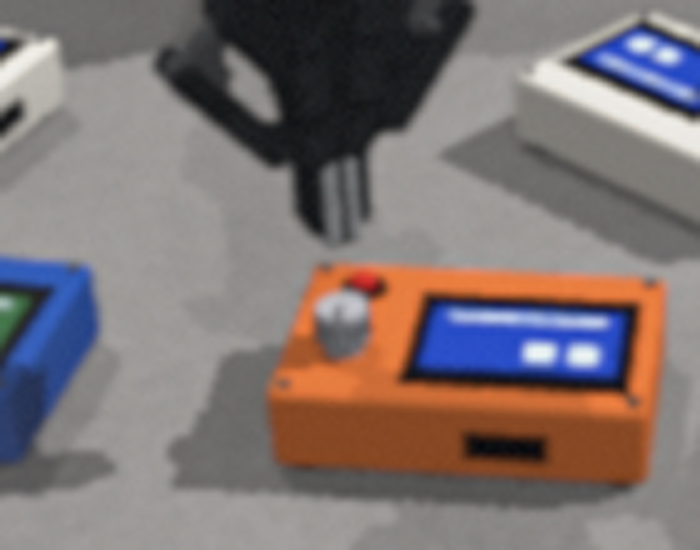

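The crop shows the knob top at full-frame row ~251, but the shut tips end at row ~239, while the TCP should project to row 247. I'll check this against depth before pressing.

```bash
python3 - <<'E'
from h import *
s=get_state(); print(s["clock"],s["tcp_pos"],s["joint_pos"])
for n in ("scene","top"):
    im,d=read_camera(n); C=cam(n); v,u=np.mgrid[:480,:640]
    p=proj(C,s["tcp_pos"]); print(n,p)
    near=np.hypot(u-p[0],v-p[1])<40
    P=np.array([[*deproj(C,a,b,d[b,a]),a,b] for b,a in zip(v[near],u[near]) if d[b,a]>0])
    s1=P[(P[:,2]>.067)&(np.hypot(P[:,0]-.524,P[:,1]+.042)<.06)]
    o=s1[np.argsort(s1[:,2])][:12]; print(o.round(4))
    kn=P[(P[:,2]>.055)&(P[:,2]<.066)&(np.hypot(P[:,0]-.524,P[:,1]+.042)<.02)]; print("knob",len(kn),kn.mean(0).round(4) if len(kn) else "")
im,d=read_camera("wrist"); C=cam("wrist",s)
p=proj(C,s["tcp_pos"]); print("wrist tcp px",p, "knob",proj(C,[.524,-.0415,.0635]))
u,v=p.astype(int); print(d[v-40:v+40:5,u-10:u+11:5].round(4))
cv2.imwrite("pics/wrist3.png",im[150:420,180:480].repeat(2,0).repeat(2,1))
E
```

```text
3.1 [ 0.52455234 -0.04186257  0.07318795] [-2.32194331e-01  2.97218781e-01 -3.14585550e-01  9.56623203e-01
 -9.99779435e-05  2.52187408e+00]
scene [277.79669878 247.40083934]
[[ 5.286e-01 -4.780e-02  9.890e-02  2.740e+02  2.380e+02]
 [ 5.335e-01 -4.610e-02  9.940e-02  2.750e+02  2.390e+02]
 [ 5.341e-01 -4.410e-02  9.960e-02  2.760e+02  2.390e+02]
 [ 5.261e-01 -4.950e-02  9.990e-02  2.730e+02  2.370e+02]
 [ 5.324e-01 -4.590e-02  1.011e-01  2.750e+02  2.380e+02]
 [ 5.344e-01 -3.810e-02  1.015e-01  2.790e+02  2.380e+02]
 [ 5.342e-01 -4.010e-02  1.015e-01  2.780e+02  2.380e+02]
 [ 5.301e-01 -4.760e-02  1.022e-01  2.740e+02  2.370e+02]
 [ 5.327e-01 -3.400e-02  1.023e-01  2.810e+02  2.370e+02]
 [ 5.354e-01 -4.400e-02  1.027e-01  2.760e+02  2.380e+02]
 [ 5.328e-01 -3.990e-02  1.030e-01  2.780e+02  2.370e+02]
 [ 5.362e-01 -4.210e-02  1.031e-01  2.770e+02  2.380e+02]]
knob 96 [ 5.263000e-01 -4.320000e-02  6.130000e-02  2.776146e+02  2.528125e+02]
top [370.37457201 236.54700628]
[[ 5.210e-01 -1.600e-03  1.745e-01  3.540e+02  2.330e+02]
 [ 5.191e-01 -1.500e-03  1.750e-01  3.540e+02  2.340e+02]

[... 571 characters left out ...]
340e+02]]
knob 0 
wrist tcp px [326.19198054 288.86651865] knob [325.08838532 281.47019008]
[[0.2108 0.2101 0.2121 0.2108 0.2109]
 [0.2131 0.2119 0.2124 0.2128 0.2121]
 [0.2019 0.1995 0.201  0.2034 0.2121]
 [0.1963 0.1956 0.1963 0.1972 0.1996]
 [0.1916 0.1931 0.1925 0.1927 0.1954]
 [0.1936 0.1934 0.1925 0.1926 0.1929]
 [0.1927 0.194  0.1946 0.194  0.1932]
 [0.1948 0.1945 0.1946 0.1951 0.1954]
 [0.1967 0.1965 0.1953 0.1966 0.196 ]
 [0.1964 0.1975 0.1963 0.1957 0.1963]
 [0.1522 0.1521 0.1518 0.151  0.1512]
 [0.1467 0.1471 0.1484 0.1482 0.1475]
 [0.1436 0.1435 0.1449 0.1444 0.1439]
 [0.1403 0.1412 0.1409 0.1402 0.1399]
 [0.1376 0.1369 0.1368 0.1374 0.1358]
 [0.1325 0.1327 0.1346 0.1334 0.1337]]
```

View pics/wrist3.png

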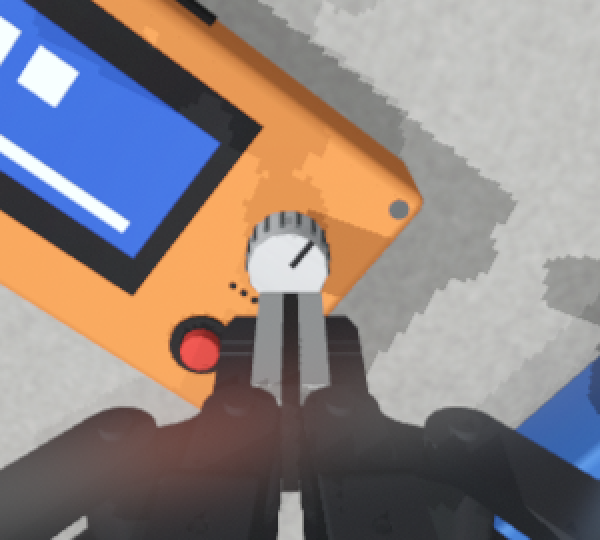

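The depth shows the pads ending about 25 mm above the reported TCP, centred horizontally over the knob. The TCP height can't be trusted for contact, so I'll work out the tip offset in the tool frame and then descend by force.

```bash
python3 - <<'E'
from h import *
s=get_state(); im,d=read_camera("wrist"); C=cam("wrist",s); Rt=q2R(s["orientation"])
v,u=np.mgrid[280:345:2,290:362:2]
Q=np.array([[*((Rt.T@(deproj(C,a,b,d[b,a])-s["tcp_pos"]))*1000),a,b] for b,a in zip(v.ravel(),u.ravel()) if d[b,a]>0])
F=Q[Q[:,2]<2]; print(s["clock"],s["finger_gap"],s["wrist_force"]); o=F[np.argsort(-F[:,2])][:15]; print(o.round(1))
print("row by row"); 
for r in range(294,330,4):
    q=F[F[:,4]==r]
    if len(q): print(r,q[:,:3].mean(0).round(1),q[:,1].min().round(1),q[:,1].max().round(1))
K=Q[(Q[:,2]>5)&(Q[:,2]<14)]; print("knob",K[:,:3].mean(0).round(1))
E
```

```text
3.25 -0.0002807468893817154 [-0.02920024  0.80956299 -0.4014384 ]
[[ 1.06e+01  3.20e+00 -2.85e+01  3.34e+02  2.96e+02]
 [ 1.06e+01 -2.00e-01 -2.85e+01  3.26e+02  2.96e+02]
 [ 1.07e+01  1.50e+00 -2.86e+01  3.30e+02  2.96e+02]
 [ 1.09e+01 -6.90e+00 -2.91e+01  3.10e+02  2.96e+02]
 [ 1.09e+01  4.90e+00 -2.91e+01  3.38e+02  2.96e+02]
 [ 1.09e+01 -2.70e+00 -2.91e+01  3.20e+02  2.96e+02]
 [ 1.09e+01 -1.90e+00 -2.92e+01  3.22e+02  2.96e+02]
 [ 1.10e+01 -4.40e+00 -2.92e+01  3.16e+02  2.96e+02]
 [ 1.11e+01  4.00e+00 -2.95e+01  3.36e+02  2.96e+02]
 [ 1.12e+01 -6.00e+00 -2.97e+01  3.12e+02  2.96e+02]
 [ 1.13e+01  5.70e+00 -2.99e+01  3.40e+02  2.96e+02]
 [ 1.13e+01 -1.00e+00 -3.00e+01  3.24e+02  2.96e+02]
 [ 1.13e+01  7.00e-01 -3.00e+01  3.28e+02  2.96e+02]
 [ 1.14e+01  2.30e+00 -3.01e+01  3.32e+02  2.96e+02]
 [ 1.15e+01 -5.20e+00 -3.02e+01  3.14e+02  2.96e+02]]
row by row
298 [ 11.3  -0.3 -31.7] -6.8 5.6
302 [ 11.2  -0.6 -35. ] -6.6 5.5
306 [ 11.1  -1.  -38.2] -7.3 5.4
310 [  9.3  -1.  -38.2] -13.2 11.3
314 [  9.2  -0.3 -41.1] -13.8 12.7
318 [  9.3  -0.8 -44.3] -13.6 12.5
322 [  9.2  -1.  -47. ] -14.1 12.1
326 [  9.1  -0.6 -49.7] -13.9 12.7
knob [-3.3 -1.5  9.3]
```

Call:
arm_command(moves=[-1,0,0,2,0,0,0,-1,0,0,2,0,0,0,-1,0,0,1,0,0,0,-1,0,0,1,0,0,0,-1,0,0,1,0,0,0,-1,0,0,0,0,0,0])

```text
clock: 4.05
tcp_pos: [0.5235, -0.0414, 0.0648]
orientation: [-0.0, 0.981, 0.193, -0.0]
wrist_force: [0.0, 0.8, 0.4]
finger_gap: 0.0001
grip_force: 0.0
```

Call:
arm_command(moves=[-1,0,0,1,0,0,0,-1,0,0,1,0,0,0,-1,0,0,0.5,0,0,0,-1,0,0,0,0,0,0])

```text
clock: 4.55
tcp_pos: [0.5235, -0.0415, 0.0623]
orientation: [0.0, 0.981, 0.193, -0.0]
wrist_force: [-0.1, 0.3, 0.6]
finger_gap: -0.0005
grip_force: 0.0
```

```bash
cat > look.py <<'E'
from h import *
F=[];B=[]
for i in range(4):
    im,d=read_camera("scene"); s=get_state(); F.append(s["wrist_force"]); B.append((im,d))
C=cam("scene"); d=np.median([b[1] for b in B],0)
F=np.array(F); print(s["clock"],"tcp",s["tcp_pos"].round(4),"F",F.mean(0).round(2),"fz",F[:,2].round(1))
v,u=np.mgrid[215:270,255:300]
P=np.array([[*deproj(C,a,b,d[b,a]),a,b] for b,a in zip(v.ravel(),u.ravel()) if d[b,a]>0])
near=P[np.hypot(P[:,0]-.526,P[:,1]+.042)<.02]
z=np.sort(near[:,2]); hi=near[near[:,2]>s["tcp_pos"][2]+.015]
print("hist z mm",dict(zip(*[x.tolist() for x in np.unique((near[:,2]*1000//3*3).astype(int),return_counts=True)])))
E
python3 look.py
```

```text
4.75 tcp [ 0.5236 -0.0415  0.0624] F [-0.18 -0.03 -0.22] fz [-0.  -0.1 -0.5 -0.2]
hist z mm {39: 19, 42: 108, 45: 2, 48: 8, 51: 14, 54: 14, 57: 18, 60: 16, 63: 50, 87: 1, 90: 7, 93: 14, 96: 20, 99: 19, 102: 21, 105: 17, 108: 20, 111: 18, 114: 20, 117: 22, 120: 19, 123: 20, 126: 13, 129: 18, 132: 28, 135: 26, 138: 28, 141: 36, 144: 23, 147: 17, 150: 12, 153: 11, 156: 10, 159: 1}
```

No contact yet, and the tip is about 26 mm above the nominal TCP as measured. I'll keep descending, then creep.

Call:
arm_command(moves=[-1,0,0,4,0,0,0,-1,0,0,4,0,0,0,-1,0,0,4,0,0,0,-1,0,0,4,0,0,0,-1,0,0,2,0,0,0,-1,0,0,0,0,0,0])

```text
clock: 5.5
tcp_pos: [0.5234, -0.0414, 0.0442]
orientation: [-0.0, 0.981, 0.193, -0.0]
wrist_force: [-0.4, 0.3, -0.4]
finger_gap: -0.0002
grip_force: 0.0
```

```bash
python3 look.py
```

```text
5.7 tcp [ 0.5237 -0.0415  0.0446] F [ 0.28 -0.25 -0.01] fz [ 0.1 -0.1  0.1 -0.1]
hist z mm {39: 24, 42: 103, 48: 8, 51: 15, 54: 14, 57: 19, 60: 14, 63: 35, 69: 1, 72: 8, 75: 6, 78: 22, 81: 17, 84: 17, 87: 20, 90: 16, 93: 19, 96: 25, 99: 19, 102: 21, 105: 19, 108: 12, 111: 16, 114: 24, 117: 25, 120: 32, 123: 34, 126: 22, 129: 16, 132: 12, 135: 26, 138: 23, 141: 14, 144: 20, 147: 23, 150: 15, 153: 13, 156: 7, 159: 1}
```

Call:
arm_command(moves=[-1,0,0,1,0,0,0,-1,0,0,1,0,0,0,-1,0,0,1,0,0,0,-1,0,0,1,0,0,0,-1,0,0,1,0,0,0,-1,0,0,0,0,0,0])

```text
clock: 6.45
tcp_pos: [0.5235, -0.0415, 0.0393]
orientation: [0.0, 0.981, 0.193, -0.0]
wrist_force: [0.3, -0.3, -0.2]
finger_gap: 0.0001
grip_force: 0.0
```

Call:
arm_command(moves=[-1,0,0,1,0,0,0,-1,0,0,0,0,0,0])

```text
clock: 6.7
tcp_pos: [0.5235, -0.0415, 0.0383]
orientation: [0.0, 0.981, 0.193, -0.0]
wrist_force: [0.1, 0.2, -0.0]
finger_gap: 0.0001
grip_force: 0.0
```

Call:
arm_command(moves=[-1,0,0,1,0,0,0,-1,0,0,0,0,0,0])

```text
clock: 6.95
tcp_pos: [0.5236, -0.0415, 0.0376]
orientation: [0.0, 0.981, 0.193, 0.0]
wrist_force: [-0.8, 0.5, 1.6]
finger_gap: 0.0
grip_force: 1.1
```

```bash
python3 look.py
```

```text
7.15 tcp [ 0.5236 -0.0415  0.0375] F [-0.41 -0.25  2.57] fz [2.3 2.5 2.5 3. ]
hist z mm {39: 21, 42: 100, 45: 3, 48: 11, 51: 14, 54: 11, 57: 22, 60: 14, 63: 8, 66: 8, 69: 11, 72: 16, 75: 19, 78: 22, 81: 16, 84: 18, 87: 21, 90: 18, 93: 17, 96: 20, 99: 19, 102: 12, 105: 20, 108: 23, 111: 27, 114: 30, 117: 37, 120: 20, 123: 9, 126: 19, 129: 23, 132: 22, 135: 13, 138: 22, 141: 16, 144: 21, 147: 19, 150: 19, 153: 7, 156: 2, 159: 1}
```

First contact at TCP z ≈ 0.038 (2.5 N). Pressing on past the click.

Call:
arm_command(moves=[-1,0,0,1,0,0,0,-1,0,0,1,0,0,0,-1,0,0,0,0,0,0])

```text
clock: 7.52
tcp_pos: [0.5236, -0.0415, 0.0354]
orientation: [0.0, 0.981, 0.193, 0.0]
wrist_force: [-1.7, 0.2, 3.7]
finger_gap: -0.0002
grip_force: 1.9
```

```bash
python3 look.py
```

```text
7.725 tcp [ 0.5236 -0.0415  0.0355] F [-0.89  0.14  3.42] fz [3.1 4.2 3.4 3. ]
hist z mm {39: 21, 42: 93, 45: 8, 48: 14, 51: 13, 54: 15, 57: 17, 60: 12, 63: 6, 66: 12, 69: 13, 72: 19, 75: 17, 78: 22, 81: 19, 84: 18, 87: 19, 90: 19, 93: 18, 96: 20, 99: 11, 102: 16, 105: 22, 108: 28, 111: 30, 114: 35, 117: 19, 120: 16, 123: 13, 126: 25, 129: 26, 132: 18, 135: 16, 138: 23, 141: 18, 144: 19, 147: 19, 150: 13, 153: 8, 156: 2, 159: 2}
```

Call:
arm_command(moves=[-1,0,0,0.5,0,0,0,-1,0,0,0.5,0,0,0,-1,0,0,0,0,0,0])

```text
clock: 8.1
tcp_pos: [0.5236, -0.0415, 0.0344]
orientation: [0.0, 0.981, 0.193, 0.0]
wrist_force: [-0.9, 0.1, 3.8]
finger_gap: -0.0002
grip_force: 2.3
```

```bash
python3 look.py
```

```text
8.3 tcp [ 0.5236 -0.0415  0.0345] F [-0.99  0.41  4.61] fz [5.2 3.8 5.2 4.2]
hist z mm {39: 18, 42: 92, 45: 12, 48: 16, 51: 11, 54: 16, 57: 16, 60: 9, 63: 6, 66: 14, 69: 19, 72: 17, 75: 18, 78: 18, 81: 22, 84: 18, 87: 19, 90: 16, 93: 20, 96: 17, 99: 12, 102: 21, 105: 24, 108: 26, 111: 35, 114: 29, 117: 19, 120: 14, 123: 19, 126: 22, 129: 24, 132: 15, 135: 14, 138: 23, 141: 16, 144: 22, 147: 17, 150: 15, 153: 8, 156: 2, 159: 2}
```

Force is ≈4.5 N and travel ≈3.3 mm, well past the 2.2 mm click and not hard against the stop. Now I'll let it come fully up and check, including that the box has not moved.

Call:
arm_command(moves=[-1,0,0,-1,0,0,0,-1,0,0,-1,0,0,0,-1,0,0,-1.5,0,0,0,-1,0,0,-2.5,0,0,0,-1,0,0,-3,0,0,0,-1,0,0,0,0,0,0])

```text
clock: 9.05
tcp_pos: [0.5236, -0.0415, 0.0435]
orientation: [0.0, 0.981, 0.193, 0.0]
wrist_force: [0.0, 0.2, -0.3]
finger_gap: -0.0
grip_force: 0.0
```

```bash
python3 look.py; python3 - <<'E'
from h import *
im,d=read_camera("scene"); z=np.load("scene0.npz")["im"]
a=cv2.resize(z[225:295,255:350],None,fx=4,fy=4,interpolation=cv2.INTER_CUBIC);b=cv2.resize(im[225:295,255:350],None,fx=4,fy=4,interpolation=cv2.INTER_CUBIC)
cv2.imwrite("pics/rel.png",np.hstack([a,b]))
E
```

```text
9.25 tcp [ 0.5234 -0.0414  0.0432] F [-0.11  0.17 -0.07] fz [ 0.4 -0.4  0.5 -0.8]
hist z mm {39: 26, 42: 102, 48: 9, 51: 14, 54: 15, 57: 17, 60: 14, 63: 29, 66: 1, 69: 4, 72: 8, 75: 12, 78: 18, 81: 22, 84: 17, 87: 20, 90: 18, 93: 19, 96: 21, 99: 20, 102: 21, 105: 14, 108: 12, 111: 24, 114: 25, 117: 27, 120: 33, 123: 29, 126: 22, 129: 12, 132: 16, 135: 28, 138: 22, 141: 17, 144: 15, 147: 26, 150: 15, 153: 12, 156: 8}
```

View pics/rel.png

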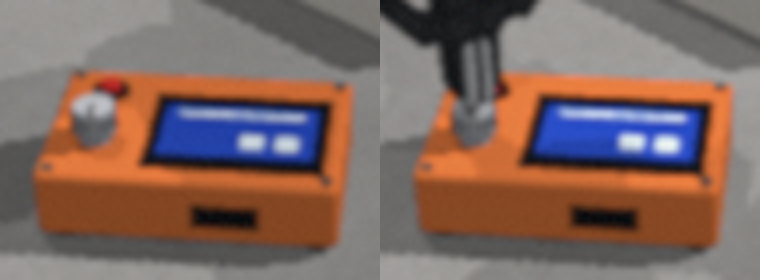

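The left half is before and the right half after the first press: the box is in the same place, the knob is fully up (top at (475,105)), and the tips are clear of it. Now the second press, to the same depth.

Call:
arm_command(moves=[-1,0,0,2,0,0,0,-1,0,0,2,0,0,0,-1,0,0,1,0,0,0,-1,0,0,1,0,0,0,-1,0,0,1,0,0,0,-1,0,0,1,0,0,0,-1,0,0,1,0,0,0,-1,0,0,0,0,0,0])

```text
clock: 10.3
tcp_pos: [0.5235, -0.0415, 0.0345]
orientation: [0.0, 0.981, 0.193, -0.0]
wrist_force: [-2.1, -0.7, 4.6]
finger_gap: -0.0
grip_force: 2.2
```

```bash
python3 look.py|head -1
```

```text
10.5 tcp [ 0.5234 -0.0414  0.0345] F [-1.77  0.41  4.26] fz [4.3 4.6 4.5 3.6]
```

The second press reached the same depth and force (z 0.0345, ≈4.3 N). Taking the hand away.

Call:
arm_command(moves=[-1,0,0,-1,0,0,0,-1,0,0,-2,0,0,0,-1,0,0,-5,0,0,0,-1,0,0,-20,0,0,0,-1,0,0,-40,0,0,0,-1,0,0,-40,0,0,0,-1,0,0,-20,0,0,0,-1,0,0,0,0,0,0])

```text
clock: 11.5
tcp_pos: [0.5252, -0.0418, 0.1642]
orientation: [0.001, 0.981, 0.193, 0.002]
wrist_force: [-0.0, 0.5, 0.3]
finger_gap: -0.0003
grip_force: 0.0
```

Call:
arm_command(moves=[-1,-40,30,0,0,0,0,-1,-40,30,0,0,0,0,-1,-40,30,0,0,0,0,-1,0,0,0,0,0,0,-1,0,0,0,0,0,0])

```text
clock: 12.12
tcp_pos: [0.4461, -0.1699, 0.1614]
orientation: [-0.001, 0.981, 0.192, -0.0]
wrist_force: [0.3, 0.2, 0.3]
finger_gap: 0.0001
grip_force: 0.0
```

```bash
python3 - <<'E'
from h import *
im,d=read_camera("scene"); z=np.load("scene0.npz")["im"]
f4=lambda x:cv2.resize(x[195:295,140:350],None,fx=3.7,fy=2.9,interpolation=cv2.INTER_CUBIC)
cv2.imwrite("pics/end.png",np.vstack([f4(z),f4(im)])); s=get_state(); print(s["clock"],s["tcp_pos"],s["wrist_force"])
E
```

```text
12.175 [ 0.44644094 -0.16949494  0.16159075] [ 0.75362433 -0.143267   -0.70172936]
```

View pics/end.png

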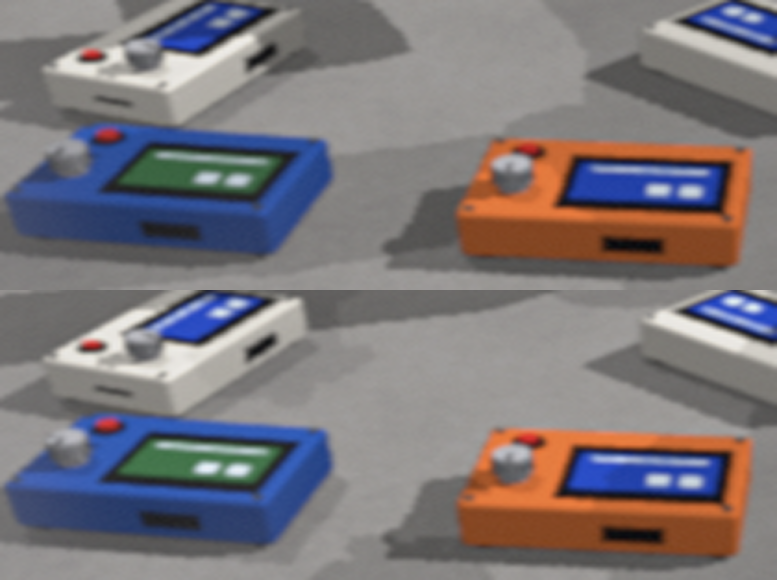

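The before (upper) and after (lower) views match. The knob is up at the same place, the box has not moved, the other boxes in view are where they were, and the hand is clear.

```bash
python3 -c "from workcell import hand_in; print(hand_in())"
```

```text
the job is handed in; nothing more can be done
None
```

I pressed the orange box's knob down twice, each about 3.3 mm at about 4.5 N (the click is at 2.2 mm), letting it come fully up in between. I then took the hand away and handed the job in at about 12 s; the clicks themselves were judged from travel and force, as the screen did not visibly change.

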